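# Clamp the terrine mould in the screw press

### The arm

A 6-joint arm with a two-finger parallel gripper is mounted at the origin on a cart in front of the work surface, level with it; the furniture and walls round the work are solid. World frame = base frame: x ahead of the robot, y to its left, z up, the work surface at z = 0. Lengths are in m, angles in degrees, forces in N, time in s.
With the tool pointing down it reaches from about 0.3 to 0.75 m from the base axis. Payload 8.5 kg.
Tool frame: the origin (TCP) lies midway between the tips of the shut fingers; the grasp point (between the pads) lies 19 mm behind it (env.grasp_offset is the distance from the TCP to the grasp point, in m); z points along the fingers, y is the line along which they close (so a half turn about z gives the same grasp; the last joint's range is limited). The gripper opens to 85 mm and grips with 20 to 120 N. Pads are 22 mm wide; open, the fingers measure 114 mm over their backs; the gripper's body (76 mm by 85 mm) begins 54 mm behind the grasp point. The pads swing forward as they close: fully open they stand 13 mm farther back than shut.
Start: joints at [-84.643, 21.807, 74.336, -0, 83.858, -12.336], TCP at [0.167, -0.524, 0.231] pointing down, gripper open.
Joint ranges: [-178.18, 178.18], [-50.72, 133.34], [12.68, 142.11], [-81.47, 261.47], [9.98, 163.14], [-165.26, 165.26]. Speed limits (degrees/s): [136.94, 136.94, 180, 180, 180, 180].

### API

Orientations are given as a 3x3 rotation matrix whose columns are the frame's x, y, z axes.
In Python, from rig import env gives the robot as it stands.
- The arm moves only by the tool servo_tool, never from a script. Its argument "deltas" is text: rows parted by semicolons, each of 7 numbers parted by spaces: the opening, from 0 (shut) to 1 (fully open), then the shift along the tool's x, y, z in mm, then the turn, a rotation vector about the tool's x, y, z in rad. A call has 1 to 8 rows; each row shifts and turns the commanded pose from where the row before left it, along the tool's axes as they then stand; what a row does not reach is not made up. A row lasts 1/12 s, in which the tool goes at most 41.7 mm and 7.16 degrees, less where a joint would pass 70% of its speed; a pose out of reach is approached as far as the arm can. A call is refused whole if a number of a shift passes 41.7 or a number of a turn 0.125, either way. A call with a gripper value outside its range is refused whole. The fingers move at their own pace and stop on an object; "newtons" is the grip in N (left out, the last holds). Time passes only in rows, so rows that do not move let the fingers close. It gives the time, the measured TCP pose, the force, the opening and the grip force at its end, in the units of the state.
- env.observe(): the state, without advancing time (a new reading comes with each control period).
- env.get_image(name): name is "side" or "top"; returns a dict with "img" (384x512x3 uint8, red, green, blue), "depth" (384x512 float32, m along the optical axis (not along the pixel's ray), 0 where there is no reading), "camera_matrix" (3x3 intrinsics, pixels), "world_to_cam" (4x4, takes a point from world to camera coordinates). Camera axes: x right, y down, z forward; pixel columns grow to the right and rows downward; lengths in m; the calibration is good to about 2 mm. A picture is of the moment at which its call begins.
- env.close_job(): hands the job in; it is judged then, once.
Trained networks look in a picture, given as the dict that the camera call returned (one of the last four; its "shot" number tells which), for a name from the list of things; names that differ only in an ending like _2 or _b are one class to them, and where a whole thing is asked for, a point or a joint stands for the part that bears it (a point fixed in the world has none). Each returns a list of dicts, best first, with "conf" (0 to 1); they miss things now and then, are a little off and sometimes report something else, mostly with a low value. They report only what shows in the picture. A call takes as long as a camera call.
- env.spot_in(name, picture): "bbox" ([centre column, centre row, width, height] in pixels, round what is visible of it).
- env.spot_point(name, picture): "uv" ([column, row] in pixels: a listed point, or the origin of a listed thing).
The state is a dict: "time_s": time; "q": joint angles; "qvel": joint speeds; "joint_efforts": joint torques, N m; "position": TCP position; "tool_rot": TCP orientation; "ft_force": force on the tool from outside, world axes, zero at the start; "wrist_torque": the same for the moment, N m; "grip_width": finger opening in m; "gripper_force": force on a finger pad.
Only numpy, scipy, OpenCV 4.12 (cv2) and the standard library are available. Lean on these libraries where they do the work, as an engineer would, in place of code of your own. Each camera call takes 0.05 s, during which the arm holds its last target. There are 200 camera calls.

### The job

Put the lidded steel terrine mould down on the open front part of the press's wooden bed, lengthwise, and let go of it; then take it again by its near end and slide it along the bed, under the raised pressing plate, until it is fully home against the two stops at the back, square and midway between the posts, and let go. Then wind the crank on top clockwise until the plate bears firmly on the mould's lid, and let go of the crank, leaving it tight. Do not disturb the brush, pepper mill or tin standing around.

Things in the scene. Friction and masses are not known exactly. Their poses are not given: they have to be found in the camera images.
- press: Screw press fixed on the cooker top. Origin on the cooker top below the vertical screw axis; x along the bed from open front (-x) to back, z up. Wooden bed 330 long (x -215 to 115), 150 wide, top at z = 18. Steel posts of 14 diameter at x = 0, y = -58 and 58 carry a dark crossbar 32 (x) by 146 (y), z = 127 to 147, with nuts to z = 155.
- press_home (a point): Point on the bed's top under the screw axis, where the centre of the mould's underside lies when it is home; axes as the press. Two dark stop blocks (12 x 14, 26 high) stand on the bed at y = -23 and 23 from here, their front faces at x = 75: home, the end wall of the mould's body touches both and its far ear lies between them.
- press_plate: Aluminium pressing plate hung on the screw under the crossbar; origin at the centre of its underside, z up. 50 (x) by 56 (y) by 10, with a guide bar to collars on the posts. Only the crank moves it, up and down: its underside starts 80 to 94 above the cooker top and meets the lid of the mould on the bed at 62.
- crank (a joint): Crank angle, rad, grows clockwise from above, lowering plate, crank and grip by 20 mm a turn. Starts at 0 to 4.4, range 0 to 14.1. At 0 the arm points along the press's +x and the plate's underside is at 94. The plate meets the mould's lid at about 10.05 and is firm 0.1 to 0.3 rad on. It stays where left. Winding takes 4 to 8 N at the grip, more once the plate bears.
- crank_knob (a point): Middle of the crank's upright wooden grip, 40 from the screw axis: round, free-spinning, 18 to 19 in diameter, 38 tall, standing on the crank arm, whose top lies 20 below this point. The point is 224 above the cooker top at crank angle 0 and sinks 20 a turn.
- mould: Closed steel terrine mould, loose, about 0.45 kg. Origin at the centre of its underside, x lengthwise, z up. Body 150 by 60 by 36 high, flat fixed lid 144 by 55, top at z = 44. At each end a stubby ear 20 wide (y), z = 20 to 32, reaching from 75 to 97 off the origin; both ends alike. It starts on the cooker top to the left or right of the press.
- scrub_brush: Wooden scrubbing brush, a bystander, 55 x 140 x 42, origin at the centre of its underside, lying on the side of the press where the mould is not.
- pepper_mill: Dark wooden pepper mill, a bystander, 58 in diameter, 160 tall, origin at the centre of its foot; stands behind on the left.
- tomato_tin: Short food tin, a bystander, 76 in diameter, 58 tall, origin at the centre of its foot; stands behind on the right.

How it is judged (in metres and radians):
On the way, in this order (a step that is already met when the one before it is completed fails the run):
1. the mould lies flat on the open front part of the bed, short of home by at least 60 mm, lengthwise within 0.4 rad, let go and at rest (z of mould in the frame of press between 0.014 and 0.022 m and angle between mould's own z axis and vertical below 0.06 rad and contact force between mould and the fingers below 0.1 N and linear speed of mould below 0.02 m/s and x of mould in the frame of press between -0.215 and -0.06 m and y of mould in the frame of press between -0.06 and 0.06 m and angle between the x axis of mould and the x axis of press, either way round below 0.4 rad), for 0.2 s.
2. the mould is slid home against the stops, square and midway between the posts, let go and at rest, the plate not yet on it (z of mould in the frame of press between 0.014 and 0.022 m and angle between mould's own z axis and vertical below 0.06 rad and x of mould in the frame of press between -0.007 and 0.006 m and y of mould in the frame of press between -0.01 and 0.01 m and angle between the x axis of mould and the x axis of press, either way round below 0.12 rad and contact force between mould and the fingers below 0.1 N and linear speed of mould below 0.02 m/s and contact force between press_plate and mould below 0.5 N), for 0.2 s.
At the end, for the whole second after the job is handed in: The mould lies flat on the bed, home against the stops (origin within 7 mm of home along the bed, 10 mm across, lengthwise within 0.12 rad), the pressing plate bears on its lid with more than 4 N, and mould and crank are let go and at rest (z of mould in the frame of press between 0.014 and 0.022 m and angle between mould's own z axis and vertical below 0.06 rad and x of mould in the frame of press between -0.007 and 0.006 m and y of mould in the frame of press between -0.01 and 0.01 m and angle between the x axis of mould and the x axis of press, either way round below 0.12 rad and contact force between press_plate and mould above 4 N and contact force between mould and the fingers below 0.1 N and linear speed of mould below 0.02 m/s and velocity of joint crank between -0.05 and 0.05 rad/s); the robot touches nothing.
It fails at once if a bystander (brush, pepper mill, tin) is moved more than 30 mm (distance of any of scrub_brush, pepper_mill, tomato_tin from where it was at the start of the episode above 0.03 m).
It fails at once if the mould is tipped by more than 0.7 rad (angle between mould's own z axis and vertical above 0.7 rad).
It also fails if it takes over 69 s, if anything falls off the work surface, if the arm or the gripper's body presses on something with over 40 N, if the wrist force passes 120 N, or if a joint passes its speed limit or range.

## Working session

There is one attempt and no reset: what is moved stays moved. The work goes in short steps, Python scripts to look and compute and a tool call to move; the robot and the scene stay as the last step left them, time stands still between calls to the robot, and variables do not carry over. Pictures are saved under pics/ and viewed, at most 10 in all, crops included, and the job is handed in when it is done.

Besides the shell and the picture viewer there is one more tool, called after "Call:" as name(argument=value, ...), one argument or row to a line, values as JSON. servo_tool: Moves the arm, as the interface text tells. Its arguments: {"type":"object","properties":{"deltas":{"type":"string"},"newtons":{"type":"number"}},"required":["deltas"]}

```bash
ls; mkdir -p pics
python3 - <<'E'
from rig import env
import cv2,numpy as np
s=env.observe();print(s)
P=[]
for n in("top","side"):
    p=env.get_image(n);P.append(p['img'])
    print(n,p['camera_matrix'].round(1).tolist(),p['world_to_cam'].round(4).tolist())
    for k in["press","press_home","press_plate","crank","crank_knob","mould","scrub_brush","pepper_mill","tomato_tin"]:
        try:
            b=env.spot_in(k,p)[:1]
        except Exception as e:b=str(e)[:50]
        try:u=env.spot_point(k,p)[:1]
        except Exception as e:u=str(e)[:50]
        print(k,b,u)
    np.savez(f"{n}0.npz",**{k:p[k] for k in("img","depth","camera_matrix","world_to_cam")})
    cv2.imwrite(f"pics/{n}0.png",p['img'][:,:,::-1])
E
```

```text
pics
{'time_s': 0.0, 'q': array([-8.46437877e+01,  2.18424713e+01,  7.43861605e+01,  1.27253718e-03,
        8.38581119e+01, -1.23371449e+01]), 'qvel': array([-0.01780965, -0.0104911 ,  0.06799645, -0.04674517, -0.05051616,
       -0.05033849]), 'joint_efforts': array([-7.58704118e-04, -4.48461163e+01, -2.31275654e+01, -2.25227277e-04,
        4.77856011e-03, -1.66067923e-05]), 'position': array([ 0.16711976, -0.52368191,  0.23068962]), 'tool_rot': array([[ 9.52697472e-01,  3.03920242e-01, -1.19338475e-04],
       [ 3.03920069e-01, -9.52696338e-01,  1.50941338e-03],
       [ 3.45047951e-04, -1.47428367e-03, -9.99998854e-01]]), 'ft_force': array([-0.7026173 , -0.54033069,  0.32005248]), 'wrist_torque': array([0.00581268, 0.0090192 , 0.0186996 ]), 'gripper_force': 0.0, 'grip_width': 0.0849855635704987}
top [[369.9, 0.0, 254.0], [0.0, 369.9, 194.6], [0.0, 0.0, 1.0]] [[-0.0591, -0.9982, -0.0037, 0.0307], [-0.9741, 0.0585, -0.2186, 0.621], [0.2184, -0.0093, -0.9758, 1.0433], [0.0, 0.0, 0.0, 1.0]]
press [{'bbox': [258.2, 201.6, 71.6, 109.1], 'conf': 0.74}] [{'uv': [250.8, 188.9], 'conf': 0
[... 1170 characters left out ...]
nf': 0.96}]
press_plate [{'bbox': [289.4, 205.4, 19.4, 45.8], 'conf': 0.52}] [{'uv': [287.2, 218.1], 'conf': 0.66}]
crank [{'bbox': [289.9, 188.2, 13.8, 13.5], 'conf': 0.73}] it knows: crank_knob, mould, pepper_mill, press, p
crank_knob [{'bbox': [291.6, 192.5, 15.1, 16.0], 'conf': 0.51}] []
mould [{'bbox': [200.3, 296.9, 68.0, 32.3], 'conf': 0.76}] [{'uv': [203.9, 301.1], 'conf': 0.78}]
scrub_brush [{'bbox': [239.1, 181.4, 13.9, 24.2], 'conf': 0.55}] [{'uv': [238.3, 186.9], 'conf': 0.68}]
pepper_mill [{'bbox': [298.6, 184.2, 18.5, 37.3], 'conf': 0.75}] [{'uv': [295.5, 202.4], 'conf': 0.73}]
tomato_tin [{'bbox': [289.7, 288.1, 25.4, 36.1], 'conf': 0.84}] [{'uv': [290.8, 294.1], 'conf': 0.7}]
```

```bash
cat > h.py <<'E'
import numpy as np,cv2
def cloud(p):
    K,T,d=p['camera_matrix'],p['world_to_cam'],p['depth']
    v,u=np.mgrid[:d.shape[0],:d.shape[1]]
    c=np.stack([(u-K[0,2])/K[0,0]*d,(v-K[1,2])/K[1,1]*d,d],-1)
    w=(c-T[:3,3])@T[:3,:3]
    w[d<=0]=np.nan
    return w
def atz(p,uv,z):
    K,T=p['camera_matrix'],p['world_to_cam'];R=T[:3,:3]
    r=R.T@np.array([(uv[0]-K[0,2])/K[0,0],(uv[1]-K[1,2])/K[1,1],1]);o=-R.T@T[:3,3]
    return o+r*(z-o[2])/r[2]
def proj(p,w):
    K,T=p['camera_matrix'],p['world_to_cam'];c=np.atleast_2d(w)@T[:3,:3].T+T[:3,3];c=c@K.T
    return c[:,:2]/c[:,2:]
E
python3 - <<'E'
from h import *
t=dict(np.load('top0.npz'));s=dict(np.load('side0.npz'))
print('mould',atz(t,(360.5,247.7),0),atz(s,(203.9,301.1),0))
print('home',atz(t,(250.6,184.6),.018),atz(s,(283.3,233.5),.018))
print('press',atz(t,(250.8,188.9),0),atz(s,(285.1,237.7),0))
print('brush',atz(t,(145.3,250.3),0),'mill',atz(t,(170.2,173.1),0),'tin',atz(t,(338.5,173.9),0))
print('knob',atz(t,(261.6,153.7),.22),atz(t,(261.6,153.7),.21))
a=t['img'][110:310,110:410];a=cv2.resize(a,(800,533),interpolation=cv2.INTER_CUBIC)
cv2.imwrite('pics/t1.png',a[:,:,::-1])
a=s['img'][150:340,150:350];a=cv2.resize(a,(630,598),interpolation=cv2.INTER_CUBIC)
cv2.imwrite('pics/s1.png',a[:,:,::-1])
# heights
w=cloud(t);
m=(abs(w[...,0]-.45)<.3)&(abs(w[...,1])<.4)
for nm,(x0,x1,y0,y1,z0,z1) in {}.items():pass
# mould top: near box
x,y=atz(t,(360.5,247.7),0)[:2]
q=(np.hypot(w[...,0]-x,w[...,1]-y)<.12)&(w[...,2]>.036)&(w[...,2]<.055)
pts=w[q];print('n',len(pts),pts.mean(0),np.percentile(pts[:,2],[5,50,95]))
print(cv2.minAreaRect((pts[:,:2]*1000).astype(np.float32)))
# bed top
x,y=atz(t,(250.8,188.9),0)[:2]
q=(abs(w[...,0]-x+.05)<.25)&(abs(w[...,1]-y)<.13)&(w[...,2]>.011)&(w[...,2]<.026)
pts=w[q];print('bed',len(pts),np.percentile(pts[:,2],[5,50,95]),cv2.minAreaRect((pts[:,:2]*1000).astype(np.float32)))
q=(abs(w[...,0]-x)<.15)&(abs(w[...,1]-y)<.13)&(w[...,2]>.12)&(w[...,2]<.165)
pts=w[q];print('bar',len(pts),cv2.minAreaRect((pts[:,:2]*1000).astype(np.float32)))
q=(abs(w[...,0]-x)<.15)&(abs(w[...,1]-y)<.13)&(w[...,2]>.165)
pts=w[q];print('top',len(pts));print((pts*1000).astype(int).tolist())
E
```

```text
mould [ 0.44928037 -0.32585002  0.        ] [ 0.45287089 -0.3196315   0.        ]
home [0.66609103 0.00209105 0.018     ] [0.67420588 0.00552423 0.018     ]
press [0.65640655 0.00223109 0.        ] [6.81261688e-01 6.21131302e-03 1.11022302e-16]
brush [0.48086929 0.33942921 0.        ] mill [0.7246666  0.26002658 0.        ] tin [ 0.68919261 -0.2837758   0.        ]
knob [ 0.69762438 -0.03150663  0.22      ] [ 0.70103802 -0.03188783  0.21      ]
n 967 [ 0.44051586 -0.31921825  0.04457812] [0.03922706 0.04487141 0.04825393]
((445.69744873046875, -318.23162841796875), (180.11695861816406, 58.43560791015625), 13.53015422821045)
bed 3946 [0.01502189 0.01868904 0.02245599] ((663.0150756835938, -13.396629333496094), (412.79522705078125, 180.33132934570312), 10.437366485595703)
bar 560 ((672.71630859375, -1.7802047729492188), (32.49240493774414, 146.17306518554688), 14.077338218688965)
top 199
[[706, -27, 240], [705, -30, 241], [705, -32, 242], [706, -35, 237], [703, -24, 240], [704, -27, 239], [704, -30, 237], [703, -32, 240], [702, -35, 242], [703, -37, 238], [703, -22, 234], [701, -24, 23
[... 2363 characters left out ...]
, 3, 198], [671, 1, 201], [672, -1, 197], [670, -4, 204], [671, -6, 200], [670, -9, 200], [670, -12, 202], [671, -15, 198], [670, 12, 195], [669, 9, 200], [667, 6, 205], [669, 3, 199], [668, 1, 200], [669, -1, 198], [668, -4, 201], [668, -6, 200], [668, -9, 200], [668, -12, 199], [666, 9, 201], [665, 6, 201], [665, 4, 200], [665, 1, 200], [665, -1, 202], [665, -3, 201], [664, -6, 201], [664, -9, 201], [665, -12, 199], [665, 9, 194], [663, 6, 200], [663, 4, 200], [663, 1, 197], [662, -1, 202], [661, -3, 204], [661, -6, 203], [664, -11, 194], [663, 7, 192], [661, 4, 198], [659, 1, 203], [660, 0, 198], [660, -3, 197], [661, -6, 196], [666, 1, 170], [659, 0, 193], [666, -3, 167], [666, -6, 166]]
```

View pics/t1.png

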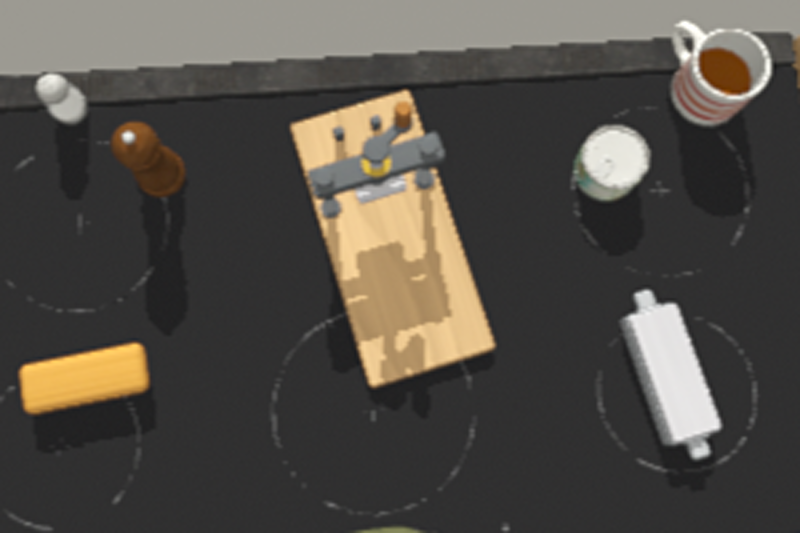

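View pics/s1.png

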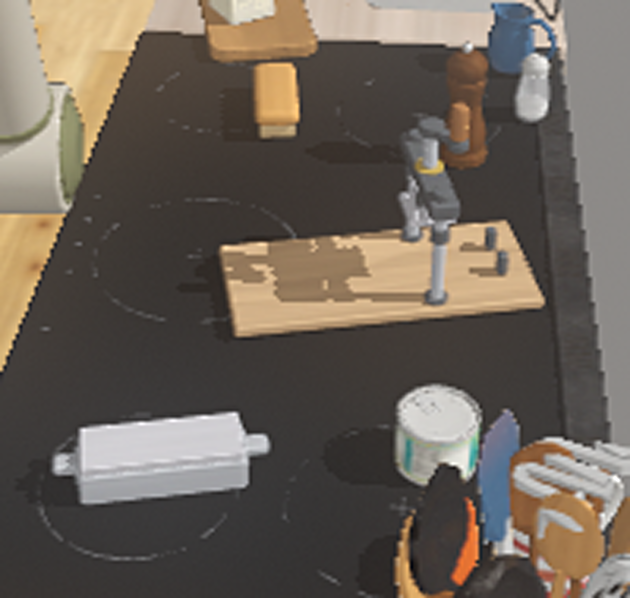

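```bash
cat > fit.py <<'E'
from h import *
from scipy.optimize import minimize
def box(x0,x1,y0,y1,z0,z1):return np.array([[x,y,z] for x in(x0,x1) for y in(y0,y1) for z in(z0,z1)])/1000
MOULD=[box(-75,75,-30,30,0,36),box(-72,72,-27.5,27.5,36,44),box(-97,97,-10,10,20,32)]
BED=[box(-215,115,-75,75,0,18)]
def sil(p,boxes,q,z,S=4):
    c,s=np.cos(q[2]),np.sin(q[2]);R=np.array([[c,-s,0],[s,c,0],[0,0,1]])
    h,w=p['depth'].shape;m=np.zeros((h*S,w*S),np.uint8)
    for b in boxes:
        uv=(proj(p,b@R.T+[q[0],q[1],z])+.5)*S-.5
        cv2.fillConvexPoly(m,cv2.convexHull((uv*16).round().astype(np.int32)),255,shift=4)
    return cv2.resize(m,(w,h),interpolation=cv2.INTER_AREA)/255.
def fit(views,boxes,q0,z):
    def cost(d):
        q=[q0[0]+d[0]/1e3,q0[1]+d[1]/1e3,q0[2]+d[2]/100];e=0
        for p,mask,care in views:e+=np.abs(sil(p,boxes,q,z)-mask)[care].sum()/max(mask.sum(),1)
        return e
    r=min((minimize(cost,s,method='Nelder-Mead',options=dict(initial_simplex=np.array(s)+np.array([[0,0,0],[6,0,0],[0,6,0],[0,0,6]]))) for s in([0,0,0],[-3,-3,-3])),key=lambda r:r.fun)
    d=r.x;return np.array([q0[0]+d[0]/1e3,q0[1]+d[1]/1e3,q0[2]+d[2]/100]),r.fun
def near(p,q,r):
    w=cloud(p);return w,np.hypot(w[...,0]-q[0],w[...,1]-q[1])<r
E
python3 - <<'E'
from fit import *
V={n:dict(np.load(n+'0.npz')) for n in('top','side')}
q0=(.446,-.32,.24);L=[]
for n,p in V.items():
    w,nr=near(p,q0,.15);a=p['img'].astype(int)
    m=(a.min(2)>110)&(a.max(2)-a.min(2)<40)&nr
    L.append((p,m.astype(float),nr))
    print(n,'mould',fit(L[-1:],MOULD,q0,0))
print(fit(L,MOULD,q0,0))
q0=(.673,-.002,.246);L=[]
for n,p in V.items():
    w,nr=near(p,(.62,-.01),.26);hs=cv2.cvtColor(p['img'],cv2.COLOR_RGB2HSV)
    m=(hs[...,1]>60)&(hs[...,2]>70)&nr
    care=nr&~cv2.dilate((np.nan_to_num(w[...,2],nan=1)>.03).astype(np.uint8),np.ones((3,3))).astype(bool)
    L.append((p,m.astype(float),care))
    print(n,'bed',fit(L[-1:],BED,q0,0))
print(fit(L,BED,q0,0))
E
```

```text
top mould (array([ 0.44304727, -0.32150133,  0.23544229]), np.float64(0.09409154676845781))
side mould (array([ 0.44540662, -0.31564245,  0.22860147]), np.float64(0.07643417366946778))
(array([ 0.44426926, -0.32013657,  0.23748664]), np.float64(0.21824998485251007))
top bed (array([0.67326635, 0.00109413, 0.25438816]), np.float64(0.04209126445737007))
side bed (array([0.67465917, 0.00680022, 0.24803534]), np.float64(0.06300472899236087))
(array([0.67481789, 0.00244017, 0.252869  ]), np.float64(0.12125909971954343))
```

Call:
servo_tool(
  deltas="1 0 0 0 0 0 0.069; 1 31.7 -13.2 10 0 0 0; 1 31.7 -13.2 10 0 0 0; 1 31.7 -13.2 10 0 0 0; 1 31.7 -13.2 10 0 0 0; 1 31.7 -13.2 10 0 0 0; 1 31.7 -13.2 10 0 0 0; 1 31.7 -13.2 10 0 0 0",
  newtons=40,
)

```text
time_s: 2.47
position: [0.3619, -0.3804, 0.161]
tool_rot: [[0.971, 0.237, 0.0], [0.237, -0.971, -0.0], [0.0, 0.0, -1.0]]
ft_force: [0.6, -0.4, -0.0]
grip_width: 0.0855
gripper_force: 0.0
```

Call:
servo_tool(
  deltas="1 31.7 -13.2 10 0 0 0; 1 31.7 -13.2 10 0 0 0; 1 31.7 -13.2 10 0 0 0; 1 0 0 0 0 0 0; 1 0 0 0 0 0 0",
)

```text
time_s: 2.88
position: [0.4446, -0.3193, 0.1308]
tool_rot: [[0.971, 0.24, -0.001], [0.24, -0.971, 0.001], [-0.001, -0.001, -1.0]]
ft_force: [-0.4, -0.6, -0.4]
grip_width: 0.0854
gripper_force: 0.0
```

Call:
servo_tool(
  deltas="1 0 0 26 0 0 0; 1 0 0 26 0 0 0; 1 0 0 26 0 0 0; 1 0 0 26 0 0 0; 1 0 0 17 0 0 0; 1 0 0 9 0 0 0; 1 0 0 0 0 0 0",
)

```text
time_s: 3.47
position: [0.4427, -0.3209, 0.0002]
tool_rot: [[0.972, 0.236, -0.002], [0.236, -0.972, 0.002], [-0.001, -0.002, -1.0]]
ft_force: [-1.0, -0.7, -0.3]
grip_width: 0.0852
gripper_force: 0.0
```

Call:
servo_tool(
  deltas="0 0 0 0 0 0 0; 0 0 0 0 0 0 0; 0 0 0 0 0 0 0; 0 0 0 0 0 0 0; 0 0 0 0 0 0 0; 0 0 0 0 0 0 0; 0 0 0 0 0 0 0",
  newtons=50,
)

```text
time_s: 4.05
position: [0.4438, -0.3207, 0.0029]
tool_rot: [[0.971, 0.237, 0.001], [0.237, -0.971, -0.001], [0.001, 0.001, -1.0]]
ft_force: [-2.4, 0.8, 6.3]
grip_width: 0.0593
gripper_force: 55.8
```

Call:
servo_tool(
  deltas="0 0 0 -10 0 0 0; 0 0 0 -20 0 0 0; 0 0 0 -25 0 0 0; 0 0 0 -10 0 0 -0.012; 0 10 -16 0 0 0 0; 0 16 -24 0 0 0 0; 0 16 -24 0 0 0 0; 0 16 -24 0 0 0 0",
)

```text
time_s: 4.72
position: [0.478, -0.2197, 0.0665]
tool_rot: [[0.969, 0.249, 0.0], [0.249, -0.969, -0.0], [0.0, 0.0, -1.0]]
ft_force: [0.4, 0.1, -6.2]
grip_width: 0.0593
gripper_force: 56.6
```

Call:
servo_tool(
  deltas="0 16 -24 0 0 0 0; 0 16 -24 0 0 0 0; 0 16 -24 0 0 0 0; 0 16 -24 0 0 0 0; 0 16 -24 0 0 0 0; 0 16 -24 0 0 0 0; 0 16 -24 0 0 0 0; 0 0 0 0 0 0 0",
)

```text
time_s: 5.38
position: [0.5453, -0.0259, 0.0664]
tool_rot: [[0.967, 0.253, 0.001], [0.253, -0.967, 0.001], [0.001, -0.001, -1.0]]
ft_force: [-1.0, 0.6, -5.5]
grip_width: 0.0591
gripper_force: 56.8
```

Run:
```python
from rig import env
from h import *
p=env.get_image('top');s=env.observe();print(s['time_s'],s['position'],s['grip_width'],s['ft_force'])
a=cv2.resize(p['img'][110:310,110:410],(800,533),interpolation=cv2.INTER_CUBIC);cv2.imwrite('pics/t2.png',a[:,:,::-1])
```

```text
5.4333 [ 0.54478434 -0.02787777  0.06632702] 0.05891094726840478 [ 0.1799392  -0.465362   -5.45441365]
```

View pics/t2.png

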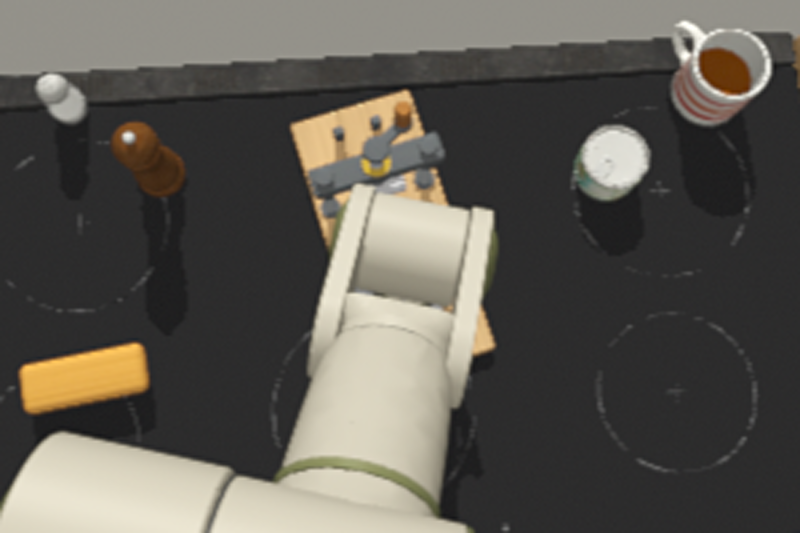

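Call:
servo_tool(
  deltas="0 0 4 15 0 0 0; 0 0 0 15 0 0 0; 0 0 0 8 0 0 0; 0 0 0 4 0 0 0; 0 0 0 2 0 0 0; 0 0 0 0 0 0 0",
)

```text
time_s: 5.93
position: [0.5456, -0.0343, 0.0224]
tool_rot: [[0.969, 0.249, -0.0], [0.249, -0.969, -0.0], [-0.0, -0.0, -1.0]]
ft_force: [0.4, -0.2, -5.2]
grip_width: 0.0593
gripper_force: 56.5
```

Call:
servo_tool(
  deltas="0 0 0 1.5 0 0 0; 0 0 0 0 0 0 0; 1 0 0 0 0 0 0; 1 0 0 0 0 0 0; 1 0 0 0 0 0 0; 1 0 0 0 0 0 0; 1 0 0 0 0 0 0",
)

```text
time_s: 6.52
position: [0.5458, -0.0341, 0.0212]
tool_rot: [[0.968, 0.249, 0.001], [0.249, -0.968, -0.0], [0.001, 0.0, -1.0]]
ft_force: [-1.3, -0.3, 0.1]
grip_width: 0.085
gripper_force: 0.0
```

Call:
servo_tool(
  deltas="1 0 0 -20 0 0 0; 1 0 0 -30 0 0 0; 1 -20 0 -30 0 0 0; 1 -40 0 0 0 0 0; 1 -40 0 0 0 0 0; 1 -40 0 0 0 0 0; 1 -40 0 0 0 0 0; 1 0 0 0 0 0 0",
)

```text
time_s: 7.18
position: [0.3652, -0.0781, 0.1005]
tool_rot: [[0.969, 0.247, -0.005], [0.247, -0.969, 0.002], [-0.004, -0.003, -1.0]]
ft_force: [-0.3, 0.1, -1.1]
grip_width: 0.0849
gripper_force: 0.0
```

```bash
cat > meas.py <<'E'
from rig import env
from fit import *
import sys
tag=sys.argv[1];qm0=[float(x) for x in sys.argv[2:5]]
for n in('top','side'):
    p=env.get_image(n);w,nr=near(p,qm0,.13);a=p['img'].astype(int)
    m=(a.min(2)>110)&(a.max(2)-a.min(2)<45)&nr
    m=cv2.morphologyEx(m.astype(np.uint8),cv2.MORPH_OPEN,np.ones((2,2)))
    print(n,'mould',fit([(p,m.astype(float),nr)],MOULD,qm0,.018), m.sum())
    print(env.spot_point('mould',p)[:1])
    cv2.imwrite(f'pics/{tag}_{n}.png',cv2.resize(p['img'][140:340,130:400],(800,593),interpolation=cv2.INTER_CUBIC)[:,:,::-1])
s=env.observe();print(s['time_s'],s['position'],s['tool_rot'][:2,0])
E
python3 meas.py a .546 -.034 .25
```

```text
top mould (array([ 0.54131639, -0.03774925,  0.25040363]), np.float64(0.19430672800631263)) 1317
[{'uv': [269.9, 222.2], 'conf': 0.82}]
side mould (array([ 0.55154665, -0.0363064 ,  0.24802334]), np.float64(0.23954305799648504)) 1138
[{'uv': [244.8, 235.8], 'conf': 0.61}]
7.3833 [ 0.37243546 -0.07926772  0.10120183] [0.96846172 0.24915823]
```

View pics/a_top.png

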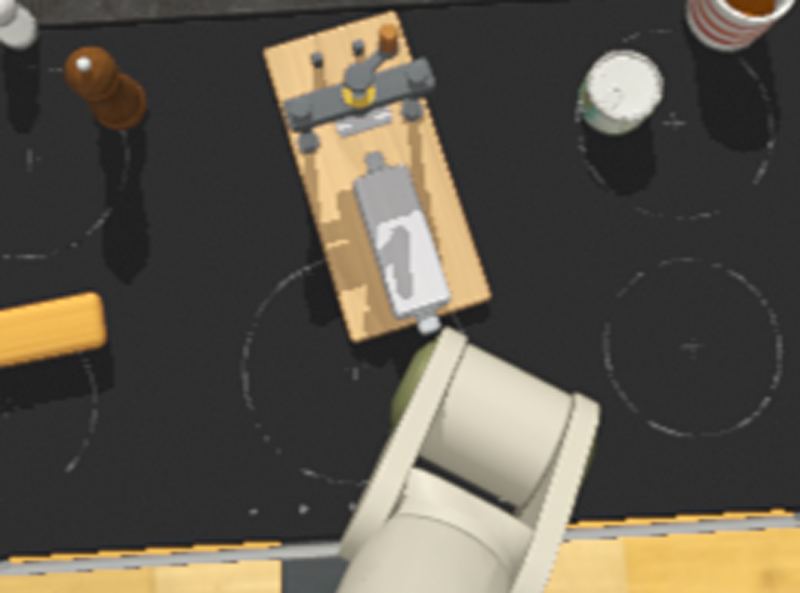

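```bash
cat > meas2.py <<'E'
from rig import env
from fit import *
import sys
qm0=[float(x) for x in sys.argv[1:4]];f=open('log','a')
Q={'top':(.6733,.0011,.2525),'side':(.6747,.0068,.250)}
for n in('top','side'):
    p=env.get_image(n);w=cloud(p);q=Q[n]
    care=(sil(p,BED,q,0)>.99)&(np.nan_to_num(w[...,2],nan=1)<.072)
    c,s=np.cos(q[2]),np.sin(q[2]);px=(w[...,0]-q[0])*c+(w[...,1]-q[1])*s
    care&=px<(-.025 if len(sys.argv)<5 else float(sys.argv[4]))
    hs=cv2.cvtColor(p['img'],cv2.COLOR_RGB2HSV)
    m=(hs[...,1]<60)&(hs[...,2]>60)&care
    r,e=fit([(p,m.astype(float),care)],MOULD,qm0,.018)
    d=r-q;print(n,'press frame mm',1e3*(d[0]*c+d[1]*s),1e3*(-d[0]*s+d[1]*c),d[2],'err',e,'world',r)
    if len(sys.argv)>5: cv2.imwrite(f'pics/{sys.argv[5]}_{n}.png',cv2.resize(p['img'][140:340,130:400],(800,593),interpolation=cv2.INTER_CUBIC)[:,:,::-1])
s=env.observe();print(s['time_s'],s['position'],s['tool_rot'][:2,0])
E
python3 meas2.py .546 -.034 .25
```

```text
top press frame mm -134.605902359608 -2.587980137375684 -0.00287531495454732 err 0.0495674469223249 world [ 0.54360888 -0.0350339   0.24962469]
side press frame mm -132.08430104242075 -4.160368207598291 -0.010182862505457635 err 0.04087262552735699 world [ 0.54775117 -0.02990921  0.23981714]
7.4833 [ 0.37238246 -0.0789663   0.10088004] [0.96822724 0.25007103]
```

Call:
servo_tool(
  deltas="1 25 0 0 0 0 0; 1 30 0 0 0 0 0; 1 25 0 0 0 0 0; 1 10 0 0 0 0 0; 1 0 0 25 0 0 0; 1 0 0 30 0 0 0; 1 0 0 21 0 0 0; 1 0 0 0 0 0 0",
  newtons=40,
)

```text
time_s: 8.15
position: [0.4567, -0.0555, 0.0216]
tool_rot: [[0.968, 0.25, -0.007], [0.25, -0.968, 0.003], [-0.006, -0.004, -1.0]]
ft_force: [-0.7, 0.6, -1.3]
grip_width: 0.0853
gripper_force: 0.0
```

Call:
servo_tool(
  deltas="0 0 0 0 0 0 0; 0 0 0 0 0 0 0; 0 0 0 0 0 0 0; 0 0 0 0 0 0 0; 0 0 0 0 0 0 0; 0 0 0 0 0 0 0; 0 0 0 0 0 0 0; 0 0 0 0 0 0 0",
)

```text
time_s: 8.82
position: [0.4587, -0.0566, 0.0257]
tool_rot: [[0.968, 0.249, 0.001], [0.249, -0.968, -0.0], [0.001, 0.001, -1.0]]
ft_force: [-1.8, 0.2, 6.0]
grip_width: 0.019
gripper_force: 39.0
```

Call:
servo_tool(
  deltas="0 8 0 0 0 0 -0.006; 0 16 0 0 0 0 0; 0 16 -1.6 0 0 0 0; 0 16 -1.7 0 0 0 0; 0 16 0 0 0 0 0; 0 16 0 0 0 0 0; 0 12 0 0 0 0 0; 0 0 0 0 0 0 0",
)

```text
time_s: 9.48
position: [0.5556, -0.0275, 0.0257]
tool_rot: [[0.967, 0.256, 0.001], [0.256, -0.967, -0.0], [0.001, 0.001, -1.0]]
ft_force: [2.1, 2.7, 3.7]
grip_width: 0.0192
gripper_force: 39.8
```

Run:
```python
from rig import env
from h import *
p=env.get_image('side');s=env.observe();print(s['time_s'],s['position'],s['grip_width'],s['ft_force'])
cv2.imwrite('pics/s3.png',cv2.resize(p['img'][150:300,180:380],(800,600),interpolation=cv2.INTER_CUBIC)[:,:,::-1])
```

```text
9.5333 [ 0.55558159 -0.02749516  0.0256959 ] 0.01921359975063641 [3.77440503 3.30843174 2.61284771]
```

View pics/s3.png

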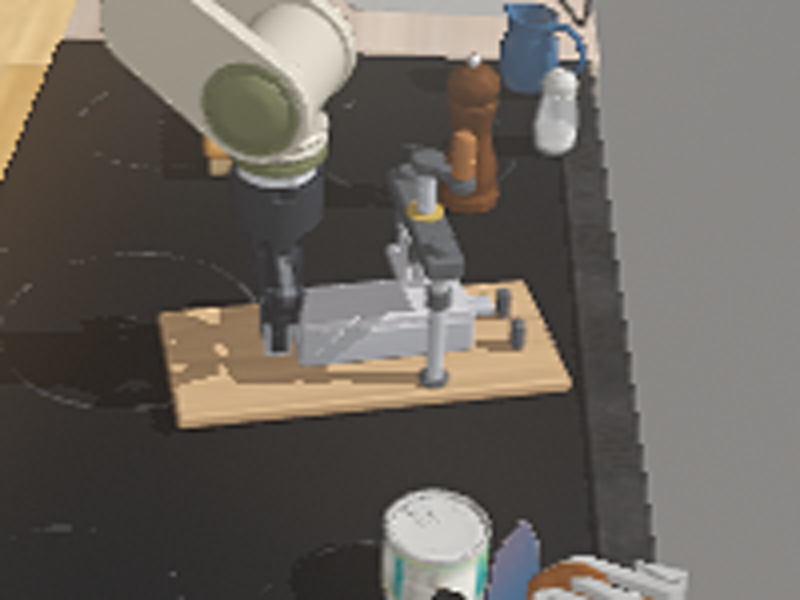

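Call:
servo_tool(
  deltas="0 12 0 0 0 0 0; 0 10 0 0 0 0 0; 0 4 0 0 0 0 0; 0 0 0 0 0 0 0; 0 1.5 0 0 0 0 0; 0 1.5 0 0 0 0 0; 0 0 0 0 0 0 0",
)

```text
time_s: 10.12
position: [0.5804, -0.0208, 0.0257]
tool_rot: [[0.967, 0.255, -0.004], [0.255, -0.967, -0.001], [-0.004, -0.0, -1.0]]
ft_force: [-11.2, -2.8, 11.5]
grip_width: 0.0188
gripper_force: 40.8
```

Call:
servo_tool(
  deltas="0 1.5 0 0 0 0 0; 0 1.5 0 0 0 0 0; 0 0 0 0 0 0 0",
)

```text
time_s: 10.37
position: [0.5833, -0.02, 0.0257]
tool_rot: [[0.967, 0.255, -0.004], [0.255, -0.967, -0.001], [-0.004, -0.0, -1.0]]
ft_force: [-11.2, -2.9, 11.3]
grip_width: 0.0192
gripper_force: 40.8
```

```bash
python3 meas2.py .670 -.002 .255 .09 c
```

```text
top press frame mm 17.19589790565998 6.997426293213126 -0.11645610456240682 err 0.1417394680644535 world [0.6882025  0.01217152 0.1360439 ]
side press frame mm -2.494693098422483 1.066964839640637 0.014038837539739168 err 0.15024362686250972 world [0.67201889 0.0072166  0.26403884]
10.4667 [ 0.58330686 -0.02004628  0.02571152] [0.96689395 0.2551471 ]
```

View pics/c_side.png

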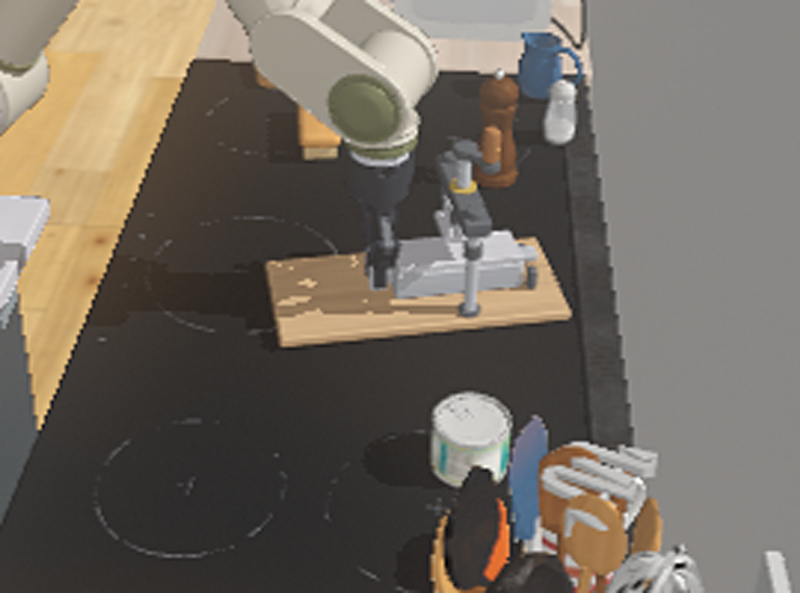

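Call:
servo_tool(
  deltas="0 1.5 0 0 0 0 0; 0 1.5 0 0 0 0 0; 0 0 0 0 0 0 0",
)

```text
time_s: 10.72
position: [0.5862, -0.0193, 0.0257]
tool_rot: [[0.967, 0.255, -0.004], [0.255, -0.967, -0.001], [-0.004, -0.001, -1.0]]
ft_force: [-11.7, -1.4, 11.1]
grip_width: 0.0194
gripper_force: 40.8
```

Call:
servo_tool(
  deltas="0 1.5 0 0 0 0 0; 0 0 0 0 0 0 0",
)

```text
time_s: 10.88
position: [0.5866, -0.0191, 0.0257]
tool_rot: [[0.967, 0.255, -0.007], [0.255, -0.967, -0.001], [-0.007, -0.001, -1.0]]
ft_force: [-16.4, -6.0, 15.0]
grip_width: 0.0189
gripper_force: 41.2
```

Call:
servo_tool(
  deltas="0 1 0 0 0 0 0; 0 0 0 0 0 0 0",
)

```text
time_s: 11.05
position: [0.5866, -0.0191, 0.0257]
tool_rot: [[0.967, 0.255, -0.009], [0.255, -0.967, -0.001], [-0.009, -0.001, -1.0]]
ft_force: [-21.5, -6.5, 18.9]
grip_width: 0.0193
gripper_force: 41.5
```

Call:
servo_tool(
  deltas="0 -1.5 0 0 0 0 0; 1 0 0 0 0 0 0; 1 0 0 0 0 0 0; 1 0 0 0 0 0 0; 1 0 0 0 0 0 0; 1 -15 0 0 0 0 0; 1 -25 0 -25 0 0 0; 1 -30 0 -30 0 0 0",
)

```text
time_s: 11.72
position: [0.5209, -0.0361, 0.078]
tool_rot: [[0.967, 0.256, -0.003], [0.256, -0.967, 0.001], [-0.003, -0.002, -1.0]]
ft_force: [0.9, -0.1, 1.0]
grip_width: 0.0854
gripper_force: 0.0
```

Call:
servo_tool(
  deltas="1 -30 0 -30 0 0 0; 1 -35 0 -20 0 0 0; 1 -35 0 -20 0 0 0; 1 -35 0 -20 0 0 0; 1 -35 0 0 0 0 0; 1 0 0 0 0 0 0",
)

```text
time_s: 12.22
position: [0.3541, -0.0795, 0.1694]
tool_rot: [[0.967, 0.253, -0.001], [0.253, -0.967, -0.001], [-0.001, 0.0, -1.0]]
ft_force: [-0.2, 0.1, 0.4]
grip_width: 0.0854
gripper_force: 0.0
```

```bash
python3 meas2.py .673 0 .255 .09 d
python3 - <<'E'
from rig import env
from h import *
p=env.get_image('top');w=cloud(p);s=env.observe();print(s['time_s'],s['position'],s['tool_rot'])
print(env.spot_point('crank_knob',p)[:1])
q=(abs(w[...,0]-.69)<.06)&(abs(w[...,1])<.08)&(w[...,2]>.23)
print('knob top',q.sum(),w[q].mean(0))
a,b=(cv2.imread(f'pics/d_{n}.png') for n in('top','side'))
cv2.imwrite('pics/d.png',np.hstack([cv2.resize(a[0:400,200:560],(400,444)),cv2.resize(b[100:400,220:620],(400,300),).copy() if 0 else cv2.resize(b[100:400,250:600],(400,444))]))
E
```

```text
top press frame mm 2.180761345760244 1.7275875921759636 -0.0033047719935191677 err 0.16487105711849956 world [0.67498002 0.00331762 0.24919523]
side press frame mm 2.5569370078999625 1.1271641009445015 0.016899067251297306 err 0.10714218054371508 world [0.67689858 0.00852472 0.26689907]
12.3167 [ 0.35789189 -0.07987854  0.16921081] [0.96739871 0.25325547]
12.3667 [ 0.35863949 -0.07984602  0.16901139] [[ 9.67143824e-01  2.54227132e-01  1.17870027e-03]
 [ 2.54227854e-01 -9.67144219e-01 -5.07779681e-04]
 [ 1.01088178e-03  7.90754424e-04 -9.99999176e-01]]
[{'uv': [262.8, 152.1], 'conf': 0.67}]
knob top 40 [ 0.69903979 -0.03025087  0.2382403 ]
```

View pics/d.png

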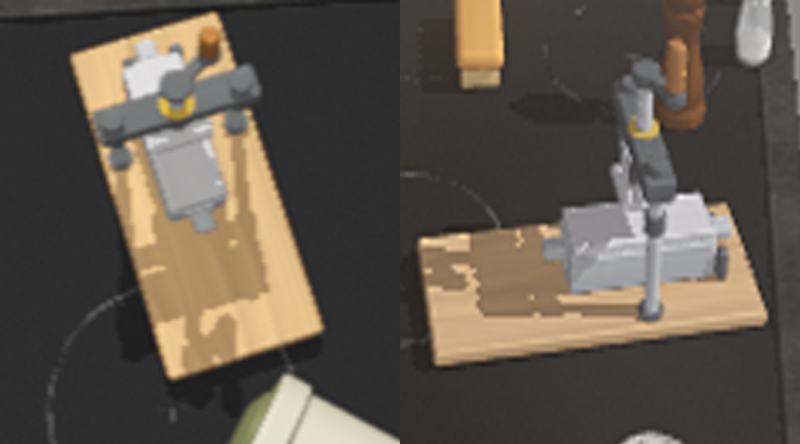

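Call:
servo_tool(
  deltas="1 22 2.5 -33 0 0 0; 1 22 2.5 -34 0 0 0; 1 22 2.5 -34 0 0 0; 1 35 3.7 0 0 0 0; 1 35 3.7 0 0 0 0; 1 35 3.7 0 0 0 0; 1 35 3.7 0 0 0 0; 1 35 3.7 0 0 0 0",
)

```text
time_s: 13.08
position: [0.6003, -0.0417, 0.2686]
tool_rot: [[0.967, 0.257, -0.001], [0.257, -0.967, 0.0], [-0.001, -0.001, -1.0]]
ft_force: [-0.7, -0.3, 1.0]
grip_width: 0.0858
gripper_force: 0.0
```

Call:
servo_tool(
  deltas="1 35 3.7 0 0 0 0; 1 35 3.7 0 0 0 0; 1 20 2 0 0 0 0; 1 11 1.5 0 0 0 0; 1 0 0 0 0 0 0; 1 0 0 0 0 0 0",
  newtons=30,
)

```text
time_s: 13.58
position: [0.6987, -0.0272, 0.268]
tool_rot: [[0.967, 0.256, -0.002], [0.256, -0.967, 0.0], [-0.002, -0.001, -1.0]]
ft_force: [-0.0, 0.0, -0.3]
grip_width: 0.0852
gripper_force: 0.0
```

Call:
servo_tool(
  deltas="1 0 1 20 0 0 0; 1 0 0 20 0 0 0; 1 0 0 12 0 0 0; 1 0 0 7 0 0 0; 1 0 0 0 0 0 0; 1 0 0 0 0 0 0",
)

```text
time_s: 14.08
position: [0.6983, -0.029, 0.2115]
tool_rot: [[0.967, 0.255, 0.001], [0.255, -0.967, -0.0], [0.001, 0.0, -1.0]]
ft_force: [0.4, -0.2, 0.2]
grip_width: 0.0855
gripper_force: 0.0
```

Call:
servo_tool(
  deltas="0.3 0 0 0 0 0 0; 0.3 0 0 0 0 0 0; 0.3 0 0 0 0 0 0; 0.3 0 0 0 0 0 0; 0.3 0 0 0 0 0 0; 0.3 0 0 0 0 0 0",
)

```text
time_s: 14.58
position: [0.6984, -0.029, 0.2108]
tool_rot: [[0.967, 0.255, 0.0], [0.255, -0.967, -0.0], [0.0, 0.0, -1.0]]
ft_force: [-0.5, 1.0, -0.4]
grip_width: 0.0253
gripper_force: 0.0
```

Run:
```python
from rig import env
from h import *
s=env.observe();print(s['time_s'],s['position'],s['grip_width'],s['ft_force'],s['q'])
p=env.get_image('side')
cv2.imwrite('pics/k.png',cv2.resize(p['img'][110:260,210:410],(800,600),interpolation=cv2.INTER_CUBIC)[:,:,::-1])
```

```text
14.5833 [ 0.69844885 -0.0290291   0.21084858] 0.025320509907977982 [-0.53119442  1.04139695 -0.4442944 ] [-1.20564625e+01  3.83204871e+01  4.84599654e+01  1.62469612e-05
  9.32104099e+01  6.31740375e+01]
```

View pics/k.png

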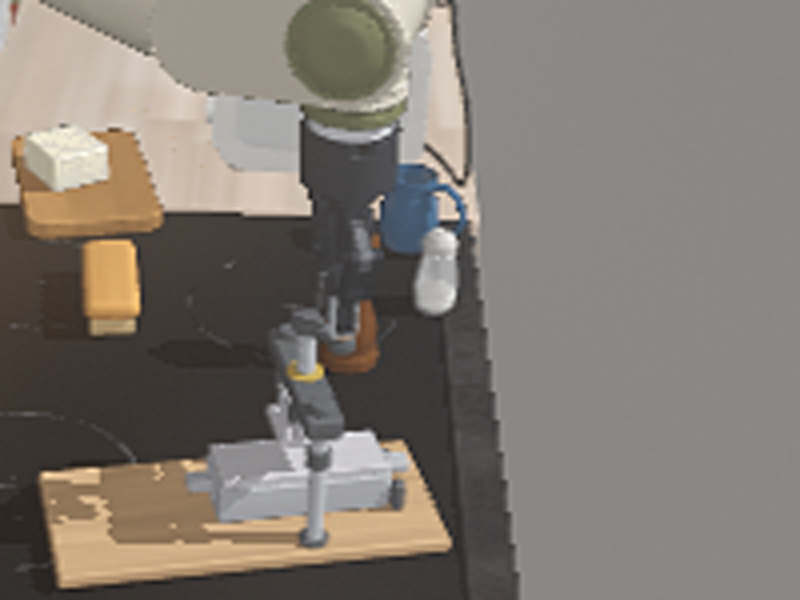

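Call:
servo_tool(
  deltas="0 0 0 0 0 0 0; 0 0 0 0 0 0 0; 0 0 0 0 0 0 0; 0 0 0 0 0 0 0",
  newtons=40,
)

```text
time_s: 14.97
position: [0.6986, -0.0296, 0.211]
tool_rot: [[0.967, 0.254, 0.001], [0.254, -0.967, -0.001], [0.001, 0.001, -1.0]]
ft_force: [1.3, -4.0, 1.9]
grip_width: 0.0177
gripper_force: 39.4
```

```bash
cat > circ.py <<'E'
import numpy as np,sys
a0,st,n,r=map(float,sys.argv[1:5])
a=np.radians(a0+st*np.arange(n+1));P=np.c_[r*np.cos(a),r*np.sin(a),20*a/2/np.pi]
D=np.diff(P.round(1),axis=0)
for i in range(0,len(D),8):print(np.degrees(a[i]).round(1),'; '.join('0 %.1f %.1f %.1f 0 0 0'%tuple(d) for d in D[i:i+8]))
E
python3 circ.py 65.8 15 35 40
```

```text
65.8 0 -10.0 3.0 0.8 0 0 0; 0 -10.4 0.3 0.8 0 0 0; 0 -10.2 -2.4 0.9 0 0 0; 0 -9.2 -5.0 0.8 0 0 0; 0 -7.6 -7.1 0.8 0 0 0; 0 -5.5 -8.9 0.9 0 0 0; 0 -3.0 -10.0 0.8 0 0 0; 0 -0.3 -10.4 0.8 0 0 0
185.8 0 2.4 -10.2 0.9 0 0 0; 0 5.0 -9.2 0.8 0 0 0; 0 7.1 -7.6 0.8 0 0 0; 0 8.9 -5.5 0.9 0 0 0; 0 10.0 -3.0 0.8 0 0 0; 0 10.4 -0.3 0.8 0 0 0; 0 10.2 2.4 0.9 0 0 0; 0 9.2 5.0 0.8 0 0 0
305.8 0 7.6 7.1 0.8 0 0 0; 0 5.5 8.9 0.9 0 0 0; 0 3.0 10.0 0.8 0 0 0; 0 0.3 10.4 0.8 0 0 0; 0 -2.4 10.2 0.9 0 0 0; 0 -5.0 9.2 0.8 0 0 0; 0 -7.1 7.6 0.8 0 0 0; 0 -8.9 5.5 0.9 0 0 0
425.8 0 -10.0 3.0 0.8 0 0 0; 0 -10.4 0.3 0.8 0 0 0; 0 -10.2 -2.4 0.9 0 0 0; 0 -9.2 -5.0 0.8 0 0 0; 0 -7.6 -7.1 0.8 0 0 0; 0 -5.5 -8.9 0.9 0 0 0; 0 -3.0 -10.0 0.8 0 0 0; 0 -0.3 -10.4 0.8 0 0 0
545.8 0 2.4 -10.2 0.9 0 0 0; 0 5.0 -9.2 0.8 0 0 0; 0 7.1 -7.6 0.8 0 0 0
```

Call:
servo_tool(
  deltas="0 -10.0 3.0 0.8 0 0 0; 0 -10.4 0.3 0.8 0 0 0; 0 -10.2 -2.4 0.9 0 0 0; 0 -9.2 -5.0 0.8 0 0 0",
)

```text
time_s: 15.3
position: [0.6598, -0.0381, 0.2079]
tool_rot: [[0.968, 0.253, 0.004], [0.253, -0.968, -0.005], [0.003, 0.006, -1.0]]
ft_force: [4.7, -12.3, -0.6]
grip_width: 0.0178
gripper_force: 39.4
```

Call:
servo_tool(
  deltas="0 -7.6 -7.1 0.8 0 0 0; 0 -5.5 -8.9 0.9 0 0 0; 0 0 0 0 0 0 0",
)

```text
time_s: 15.55
position: [0.64, -0.0242, 0.2058]
tool_rot: [[0.967, 0.254, -0.004], [0.254, -0.967, -0.003], [-0.004, 0.002, -1.0]]
ft_force: [-9.2, -9.7, 3.0]
grip_width: 0.0175
gripper_force: 39.7
```

Call:
servo_tool(
  deltas="0 -4.4 -9.4 0.8 0 0 0; 0 -0.3 -10.4 0.8 0 0 0; 0 2.4 -10.2 0.9 0 0 0; 0 5.0 -9.2 0.8 0 0 0",
)

```text
time_s: 15.88
position: [0.6342, 0.0146, 0.2024]
tool_rot: [[0.967, 0.254, -0.001], [0.254, -0.967, -0.002], [-0.002, 0.002, -1.0]]
ft_force: [1.1, -8.9, -1.9]
grip_width: 0.018
gripper_force: 39.4
```

Call:
servo_tool(
  deltas="0 7.1 -7.6 0.8 0 0 0; 0 8.9 -5.5 0.9 0 0 0; 0 0 0 0 0 0 0",
)

```text
time_s: 16.13
position: [0.6478, 0.0321, 0.2006]
tool_rot: [[0.967, 0.255, 0.001], [0.255, -0.967, -0.002], [0.0, 0.002, -1.0]]
ft_force: [3.7, -3.9, -0.7]
grip_width: 0.0179
gripper_force: 39.5
```

Call:
servo_tool(
  deltas="0 10.7 -2.5 0.8 0 0 0; 0 10.4 -0.3 0.8 0 0 0; 0 10.2 2.4 0.9 0 0 0; 0 9.2 5.0 0.8 0 0 0; 0 7.6 7.1 0.8 0 0 0; 0 5.5 8.9 0.9 0 0 0; 0 0 0 0 0 0 0",
)

```text
time_s: 16.72
position: [0.7034, 0.0246, 0.1956]
tool_rot: [[0.967, 0.254, -0.004], [0.254, -0.967, -0.001], [-0.004, -0.0, -1.0]]
ft_force: [-5.4, -7.4, 1.9]
grip_width: 0.0176
gripper_force: 39.9
```

Call:
servo_tool(
  deltas="0 3.0 10.0 0.8 0 0 0; 0 0.3 10.4 0.8 0 0 0; 0 -2.4 10.2 0.9 0 0 0; 0 -5.0 9.2 0.8 0 0 0; 0 -7.1 7.6 0.8 0 0 0; 0 -8.9 5.5 0.9 0 0 0; 0 0 0 0 0 0 0",
)

```text
time_s: 17.3
position: [0.6978, -0.0304, 0.1909]
tool_rot: [[0.967, 0.255, 0.001], [0.255, -0.967, 0.001], [0.001, -0.001, -1.0]]
ft_force: [2.0, -1.2, -0.3]
grip_width: 0.0178
gripper_force: 39.8
```

Call:
servo_tool(
  deltas="0 -10.0 3.0 0.8 0 0 0; 0 -10.4 0.3 0.8 0 0 0; 0 -10.6 -2.2 0.9 0 0 0; 0 -9.8 -4.8 0.8 0 0 0; 0 -8.0 -7.0 0.8 0 0 0; 0 -5.5 -8.9 0.9 0 0 0; 0 0 0 0 0 0 0",
)

```text
time_s: 17.88
position: [0.6398, -0.0246, 0.1858]
tool_rot: [[0.967, 0.255, -0.001], [0.255, -0.967, -0.001], [-0.001, 0.0, -1.0]]
ft_force: [-2.1, -1.3, 0.1]
grip_width: 0.0175
gripper_force: 39.9
```

Call:
servo_tool(
  deltas="0 -3.0 -10.0 0.8 0 0 0; 0 -0.3 -10.4 0.8 0 0 0; 0 2.4 -10.2 0.9 0 0 0; 0 0 0 0 0 0 0",
)

```text
time_s: 18.22
position: [0.6319, 0.0051, 0.1832]
tool_rot: [[0.967, 0.256, -0.001], [0.256, -0.967, -0.0], [-0.001, 0.0, -1.0]]
ft_force: [-0.7, -0.6, 0.5]
grip_width: 0.0172
gripper_force: 40.0
```

```bash
python3 circ.py 560.8 5 10 40
```

```text
560.8 0 1.4 -3.2 0.2 0 0 0; 0 1.6 -3.1 0.3 0 0 0; 0 2.0 -2.9 0.3 0 0 0; 0 2.1 -2.7 0.3 0 0 0; 0 2.4 -2.6 0.2 0 0 0; 0 2.6 -2.3 0.3 0 0 0; 0 2.8 -2.1 0.3 0 0 0; 0 3.0 -1.8 0.3 0 0 0
600.8 0 3.1 -1.6 0.3 0 0 0; 0 3.2 -1.3 0.2 0 0 0
```

Call:
servo_tool(
  deltas="0 1.4 -3.2 0.2 0 0 0; 0 1.6 -3.1 0.3 0 0 0; 0 2.0 -2.9 0.3 0 0 0; 0 0 0 0 0 0 0",
)

```text
time_s: 18.55
position: [0.6344, 0.0146, 0.1824]
tool_rot: [[0.967, 0.255, -0.001], [0.255, -0.967, 0.0], [-0.001, -0.0, -1.0]]
ft_force: [-1.9, -1.5, 1.5]
grip_width: 0.0176
gripper_force: 40.1
```

Call:
servo_tool(
  deltas="0 2.1 -2.7 0.3 0 0 0; 0 0 0 0 0 0 0",
)

```text
time_s: 18.72
position: [0.6355, 0.017, 0.1823]
tool_rot: [[0.967, 0.255, -0.001], [0.255, -0.967, -0.001], [-0.001, 0.001, -1.0]]
ft_force: [-3.6, -5.2, 3.2]
grip_width: 0.0174
gripper_force: 40.3
```

Call:
servo_tool(
  deltas="0 2.4 -2.6 0.2 0 0 0; 0 0 0 0 0 0 0",
)

```text
time_s: 18.88
position: [0.6366, 0.0192, 0.1822]
tool_rot: [[0.967, 0.254, -0.003], [0.254, -0.967, -0.003], [-0.003, 0.002, -1.0]]
ft_force: [-6.9, -10.0, 4.6]
grip_width: 0.0171
gripper_force: 40.5
```

Call:
servo_tool(
  deltas="0 2.6 -2.3 0.3 0 0 0; 0 0 0 0 0 0 0",
)

```text
time_s: 19.05
position: [0.6379, 0.0212, 0.1822]
tool_rot: [[0.967, 0.253, -0.004], [0.253, -0.967, -0.004], [-0.005, 0.003, -1.0]]
ft_force: [-12.1, -13.3, 8.0]
grip_width: 0.0177
gripper_force: 40.8
```

Call:
servo_tool(
  deltas="0 2.8 -2.1 0.3 0 0 0; 0 0 0 0 0 0 0",
)

```text
time_s: 19.22
position: [0.6393, 0.0232, 0.1821]
tool_rot: [[0.967, 0.253, -0.006], [0.253, -0.967, -0.006], [-0.008, 0.004, -1.0]]
ft_force: [-16.7, -16.1, 11.1]
grip_width: 0.0179
gripper_force: 41.2
```

Call:
servo_tool(
  deltas="0 3.0 -1.8 0.3 0 0 0; 0 0 0 0 0 0 0",
)

```text
time_s: 19.38
position: [0.6408, 0.0251, 0.1821]
tool_rot: [[0.968, 0.253, -0.009], [0.252, -0.968, -0.007], [-0.01, 0.004, -1.0]]
ft_force: [-23.0, -18.5, 13.9]
grip_width: 0.0179
gripper_force: 41.5
```

Call:
servo_tool(
  deltas="0 1.5 -0.8 0.1 0 0 0; 0 0 0 0 0 0 0; 0 -2.5 1.8 -0.5 0 0 0; 0 0 0 0 0 0 0",
)

```text
time_s: 19.72
position: [0.6401, 0.0242, 0.1821]
tool_rot: [[0.968, 0.253, -0.008], [0.252, -0.968, -0.005], [-0.009, 0.003, -1.0]]
ft_force: [-20.3, -16.2, 11.1]
grip_width: 0.0176
gripper_force: 41.2
```

Call:
servo_tool(
  deltas="0 -2 1.5 -0.5 0 0 0; 0 0 0 0 0 0 0",
)

```text
time_s: 19.88
position: [0.6391, 0.0228, 0.1822]
tool_rot: [[0.967, 0.253, -0.007], [0.253, -0.967, -0.004], [-0.008, 0.002, -1.0]]
ft_force: [-17.2, -14.6, 9.0]
grip_width: 0.0175
gripper_force: 40.8
```

Call:
servo_tool(
  deltas="0 2.5 -1.8 0.3 0 0 0; 0 2.5 -1.8 0.3 0 0 0; 0 1 -0.5 0 0 0 0; 0 0 0 0 0 0 0",
)

```text
time_s: 20.22
position: [0.6422, 0.0267, 0.1821]
tool_rot: [[0.968, 0.252, -0.012], [0.252, -0.968, -0.008], [-0.013, 0.005, -1.0]]
ft_force: [-28.6, -22.3, 15.1]
grip_width: 0.0178
gripper_force: 41.6
```

Call:
servo_tool(
  deltas="0.45 0 0 0 0 0 0; 0.45 0 0 0 0 0 0; 0.45 0 0 0 0 0 0; 0.45 0 0 0 0 0 0; 0.45 0 0 0 0 0 0",
)

```text
time_s: 20.63
position: [0.647, 0.0302, 0.1811]
tool_rot: [[0.967, 0.254, 0.001], [0.254, -0.967, -0.001], [0.001, 0.001, -1.0]]
ft_force: [2.0, -7.5, -0.8]
grip_width: 0.0384
gripper_force: 3.8
```

Run:
```python
from rig import env
from h import *
s=env.observe();print(s['time_s'],s['position'],s['grip_width'],s['ft_force'])
```

```text
20.6333 [0.64698464 0.03019085 0.18111252] 0.03837926778858594 [ 1.98107216 -7.50610033 -0.82581639]
```

Call:
servo_tool(
  deltas="0.6 -1 4 0 0 0 0; 1 0 0 0 0 0 0; 1 0 0 0 0 0 0; 1 0 0 0 0 0 0; 1 0 0 0 0 0 0; 1 0 0 -20 0 0 0; 1 0 0 -30 0 0 0; 1 0 0 -30 0 0 0",
)

```text
time_s: 21.3
position: [0.646, 0.0273, 0.2618]
tool_rot: [[0.967, 0.255, -0.002], [0.255, -0.967, 0.001], [-0.002, -0.001, -1.0]]
ft_force: [-0.3, -0.3, 0.2]
grip_width: 0.0854
gripper_force: 0.0
```

Call:
servo_tool(
  deltas="1 -40 0 0 0 0 0; 1 -40 0 0 0 0 0; 1 -40 0 0 0 0 0; 1 -40 0 0 0 0 0; 1 -40 0 0 0 0 0; 1 -40 0 0 0 0 0; 1 -40 0 0 0 0 0; 1 0 0 0 0 0 0",
)

```text
time_s: 21.97
position: [0.3705, -0.0441, 0.2614]
tool_rot: [[0.967, 0.254, -0.002], [0.254, -0.967, 0.0], [-0.002, -0.0, -1.0]]
ft_force: [0.8, -0.9, 0.8]
grip_width: 0.0854
gripper_force: 0.0
```

```bash
python3 meas2.py .675 .003 .25 .09 e
python3 - <<'E'
from rig import env
from h import *
p=env.get_image('top');w=cloud(p);s=env.observe();print(s['time_s'],s['position'],s['ft_force'])
q=(abs(w[...,0]-.67)<.06)&(abs(w[...,1])<.08)&(w[...,2]>.192)
k=w[q].mean(0);print('knob top',q.sum(),k)
print([ (n,env.spot_point(n,p)[:1]) for n in('scrub_brush','pepper_mill','tomato_tin')])
q=np.array([.673,.0005]);d=k[:2]-q;print(np.hypot(*d),np.radians(14.45)-np.arctan2(d[1],d[0])+2*np.pi*np.arange(3))
a,b=(cv2.imread(f'pics/e_{n}.png') for n in('top','side'))
cv2.imwrite('pics/e.png',np.hstack([cv2.resize(a[0:400,200:560],(400,444)),cv2.resize(b[100:400,250:600],(400,444))]))
E
```

```text
top press frame mm 1.9939709695782781 1.892255018024732 -0.0004114181166470776 err 0.14088050314465408 world [0.67475801 0.0034304  0.25208858]
side press frame mm 2.5224823800997656 1.1482901884059324 0.020598382900855028 err 0.11978972020828663 world [0.67685997 0.00853666 0.27059838]
22.0667 [ 0.37518715 -0.04449569  0.26202028] [0.96731794 0.25356092]
22.1167 [ 0.37608169 -0.04449854  0.26185584] [ 0.93121541  0.04637221 -0.12209996]
knob top 43 [0.63493595 0.01528706 0.20918479]
[('scrub_brush', [{'uv': [145.3, 250.4], 'conf': 0.73}]), ('pepper_mill', [{'uv': [250.2, 181.8], 'conf': 0.69}]), ('tomato_tin', [{'uv': [333.5, 174.7], 'conf': 0.97}])]
0.04083538713523863 [-2.5188578   3.76432751 10.04751282]
```

View pics/e.png

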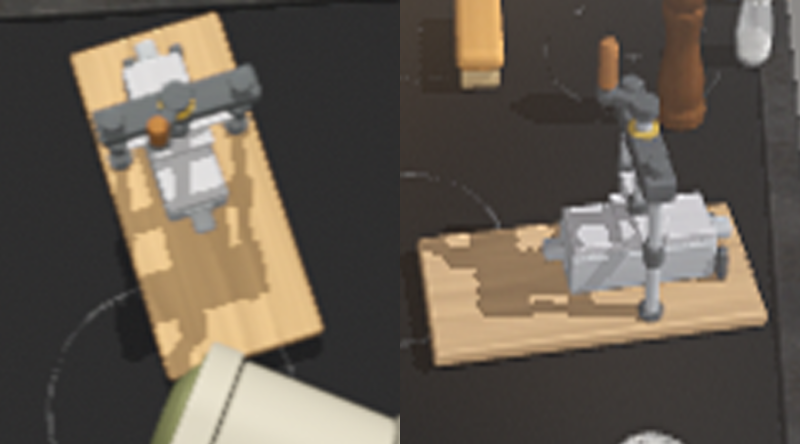

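Call:
servo_tool(
  deltas="1 38 1 0 0 0 0; 1 38 1 0 0 0 0; 1 38 1 0 0 0 0; 1 38 1 0 0 0 0; 1 38 1 0 0 0 0; 1 38 1 0 0 0 0; 1 38 1.6 0 0 0 0; 1 0 0 0 0 0 0",
)

```text
time_s: 22.93
position: [0.64, 0.018, 0.2574]
tool_rot: [[0.966, 0.257, -0.002], [0.257, -0.966, 0.001], [-0.002, -0.002, -1.0]]
ft_force: [0.0, -0.5, -1.0]
grip_width: 0.0854
gripper_force: 0.0
```

Call:
servo_tool(
  deltas="1 0 0 0 0 0 0; 1 0 0 25 0 0 0; 1 0 0 25 0 0 0; 1 0 0 20 0 0 0; 1 0 0 9 0 0 0; 1 0 0 0 0 0 0; 1 0 0 0 0 0 0",
)

```text
time_s: 23.52
position: [0.6349, 0.016, 0.1833]
tool_rot: [[0.967, 0.255, 0.001], [0.255, -0.967, -0.0], [0.001, 0.0, -1.0]]
ft_force: [0.6, -0.4, 0.6]
grip_width: 0.0852
gripper_force: 0.0
```

Call:
servo_tool(
  deltas="0.3 0 0 0 0 0 0; 0.3 0 0 0 0 0 0; 0.3 0 0 0 0 0 0; 0.25 0 0 0 0 0 0; 0 0 0 0 0 0 0; 0 0 0 0 0 0 0; 0 0 0 0 0 0 0; 0 0 0 0 0 0 0",
  newtons=30,
)

```text
time_s: 24.18
position: [0.6349, 0.016, 0.1827]
tool_rot: [[0.967, 0.255, 0.001], [0.255, -0.967, -0.0], [0.0, 0.0, -1.0]]
ft_force: [-1.7, -0.3, 3.0]
grip_width: 0.0177
gripper_force: 30.5
```

Call:
servo_tool(
  deltas="0 1.8 -2.2 0.2 0 0 0; 0 0 0 0 0 0 0",
)

```text
time_s: 24.35
position: [0.6356, 0.0174, 0.1826]
tool_rot: [[0.967, 0.254, -0.001], [0.254, -0.967, -0.003], [-0.002, 0.003, -1.0]]
ft_force: [-4.8, -6.6, 5.0]
grip_width: 0.0178
gripper_force: 30.9
```

Call:
servo_tool(
  deltas="0 1.8 -2.2 0.2 0 0 0; 0 0 0 0 0 0 0",
)

```text
time_s: 24.52
position: [0.6365, 0.0191, 0.1826]
tool_rot: [[0.967, 0.254, -0.002], [0.254, -0.967, -0.005], [-0.003, 0.004, -1.0]]
ft_force: [-7.0, -9.1, 6.7]
grip_width: 0.0178
gripper_force: 31.0
```

Call:
servo_tool(
  deltas="0 2 -2 0.2 0 0 0; 0 0 0 0 0 0 0",
)

```text
time_s: 24.68
position: [0.6375, 0.0208, 0.1825]
tool_rot: [[0.967, 0.253, -0.003], [0.253, -0.967, -0.006], [-0.004, 0.005, -1.0]]
ft_force: [-9.4, -13.4, 8.5]
grip_width: 0.0177
gripper_force: 31.2
```

Call:
servo_tool(
  deltas="0 2.2 -2 0.1 0 0 0; 0 2.4 -2 0.1 0 0 0; 0 0 0 0 0 0 0",
  newtons=50,
)

```text
time_s: 24.93
position: [0.6399, 0.0243, 0.1825]
tool_rot: [[0.968, 0.252, -0.006], [0.252, -0.968, -0.009], [-0.008, 0.007, -1.0]]
ft_force: [-17.3, -19.8, 11.0]
grip_width: 0.0173
gripper_force: 50.2
```

Call:
servo_tool(
  deltas="0 2.4 -1.8 0.1 0 0 0; 0 0 0 0 0 0 0",
)

```text
time_s: 25.1
position: [0.6411, 0.0259, 0.1825]
tool_rot: [[0.968, 0.252, -0.008], [0.251, -0.968, -0.01], [-0.01, 0.008, -1.0]]
ft_force: [-20.5, -22.7, 13.0]
grip_width: 0.017
gripper_force: 50.4
```

Call:
servo_tool(
  deltas="0 -1 0.9 -0.1 0 0 0; 0 -1 0.9 -0.1 0 0 0; 0 0 0 0 0 0 0",
)

```text
time_s: 25.35
position: [0.6401, 0.0245, 0.1825]
tool_rot: [[0.968, 0.252, -0.006], [0.252, -0.968, -0.008], [-0.008, 0.006, -1.0]]
ft_force: [-16.2, -19.4, 10.4]
grip_width: 0.0172
gripper_force: 50.0
```

Call:
servo_tool(
  deltas="0 -1 0.9 -0.1 0 0 0; 0 -1 0.9 -0.1 0 0 0; 0 0 0 0 0 0 0",
)

```text
time_s: 25.6
position: [0.639, 0.023, 0.1826]
tool_rot: [[0.968, 0.252, -0.005], [0.252, -0.968, -0.006], [-0.006, 0.005, -1.0]]
ft_force: [-15.3, -15.5, 8.7]
grip_width: 0.0173
gripper_force: 49.9
```

Call:
servo_tool(
  deltas="0 -1 0.9 -0.1 0 0 0; 0 -1 0.9 -0.1 0 0 0; 0 0 0 0 0 0 0",
)

```text
time_s: 25.85
position: [0.638, 0.0215, 0.1826]
tool_rot: [[0.967, 0.253, -0.004], [0.253, -0.967, -0.005], [-0.005, 0.004, -1.0]]
ft_force: [-10.5, -13.0, 7.4]
grip_width: 0.0173
gripper_force: 49.7
```

Call:
servo_tool(
  deltas="0 2.5 -2.3 0.2 0 0 0; 0 2.5 -2.3 0.2 0 0 0; 0 1 -0.8 0 0 0 0; 0 0 0 0 0 0 0",
)

```text
time_s: 26.18
position: [0.641, 0.0257, 0.1825]
tool_rot: [[0.968, 0.251, -0.008], [0.251, -0.968, -0.01], [-0.01, 0.008, -1.0]]
ft_force: [-21.0, -23.3, 11.9]
grip_width: 0.0169
gripper_force: 50.3
```

```bash
cat > snap.py <<'E'
from rig import env
import numpy as np,sys
a=[env.get_image('side')['img'].astype(float) for _ in range(3)];t=[env.get_image('top')['img'].astype(float) for _ in range(3)]
np.savez(sys.argv[1],side=np.mean(a,0),top=np.mean(t,0));s=env.observe();print(s['time_s'],s['position'],s['ft_force'])
E
python3 snap.py A.npz
```

```text
26.4833 [0.64100135 0.02570466 0.18250778] [-20.61029738 -23.59404362  11.04961897]
```

Call:
servo_tool(
  deltas="0 -2 1.8 -0.1 0 0 0; 0 -2 1.9 -0.1 0 0 0; 0 -2 2 -0.1 0 0 0; 0 -2 2.2 -0.2 0 0 0; 0 0 0 0 0 0 0",
)

```text
time_s: 26.9
position: [0.6367, 0.0193, 0.1827]
tool_rot: [[0.967, 0.253, -0.003], [0.253, -0.967, -0.003], [-0.004, 0.002, -1.0]]
ft_force: [-10.0, -9.1, 7.5]
grip_width: 0.017
gripper_force: 49.7
```

Call:
servo_tool(
  deltas="0 -1.8 2 -0.2 0 0 0; 0 -1.8 2 -0.1 0 0 0; 0 0 0 0 0 0 0",
)

```text
time_s: 27.15
position: [0.6351, 0.0162, 0.1828]
tool_rot: [[0.967, 0.255, -0.001], [0.255, -0.967, -0.0], [-0.001, 0.0, -1.0]]
ft_force: [-6.1, -2.8, 5.6]
grip_width: 0.0172
gripper_force: 49.6
```

```bash
python3 snap.py B.npz
python3 - <<'E'
import numpy as np,cv2
A,B=np.load('A.npz'),np.load('B.npz')
s=[cv2.resize(X['side'][165:215,265:315].clip(0,255).astype(np.uint8),(400,400),interpolation=cv2.INTER_CUBIC) for X in(A,B)]
cv2.imwrite('pics/ab.png',np.hstack(s)[:,:,::-1])
E
```

```text
27.45 [0.63511442 0.01620935 0.18275257] [-5.85185117 -2.3743716   5.37679655]
```

View pics/ab.png

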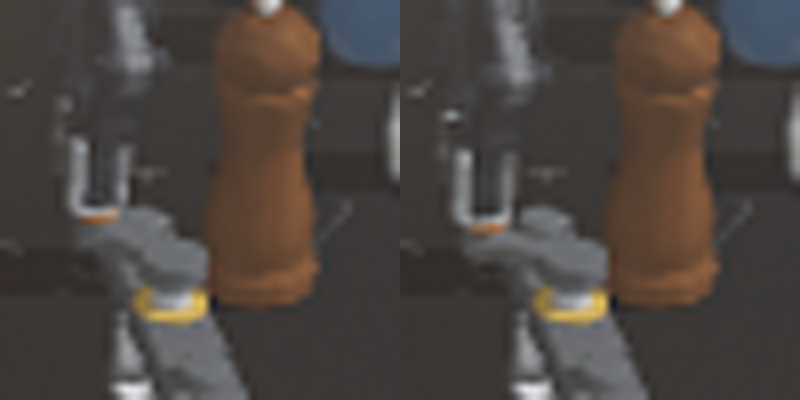

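Call:
servo_tool(
  deltas="0.24 0 0 0 0 0 0; 0.28 0 0 0 0 0 0; 0.32 0 0 0 0 0 0; 0.36 0 0 0 0 0 0; 0.4 0 0 0 0 0 0; 0.4 0 0 0 0 0 0; 0.4 0 0 0 0 0 0",
)

```text
time_s: 28.03
position: [0.6358, 0.0167, 0.1824]
tool_rot: [[0.967, 0.255, -0.0], [0.255, -0.967, 0.0], [0.0, -0.0, -1.0]]
ft_force: [0.2, 0.3, -0.4]
grip_width: 0.0343
gripper_force: 0.0
```

```bash
python3 snap.py C.npz
python3 - <<'E'
import numpy as np,cv2
X={k:np.load(k+'.npz') for k in 'ABC'}
def roi(k,c,r0,r1,c0,c1):return X[k][c][r0:r1,c0:c1].mean(2).astype(np.float32)
# side: arm region under the fingers
r=(191,200,270,292)
D=roi('A','side',*r)-roi('B','side',*r);E=roi('C','side',*r)-roi('B','side',*r)
print('alpha side',(D*E).sum()/(D*D).sum(),np.abs(D).mean(),np.abs(E).mean())
s=[cv2.resize(X[k]['side'][165:215,265:315].clip(0,255).astype(np.uint8),(400,400),interpolation=cv2.INTER_CUBIC) for k in'BC']
cv2.imwrite('pics/bc.png',np.hstack(s)[:,:,::-1])
for nm,Q in(('D',D),('E',E)):print(nm);print(Q[::1,::2].round().astype(int))
E
```

```text
28.3333 [0.63573141 0.01660247 0.18248804] [-0.40739329  0.41227391 -0.28580818]
alpha side 0.29746705 11.381595 6.0314255
D
[[  3 -84  70 100  22  19  -1   0   0   0   0]
 [  3 -66 -44 -55 -25   4  -1   0   0   0   1]
 [  1  -9 -39 -27   8  35  -1   0   0   0   0]
 [  1  -7  -7 -18 -22  12  19   0   0  -7   0]
 [  0  -8 -24 -26 -30 -27  -2   4   1   0   0]
 [  0  -9 -26 -23  -8 -16 -21   0   0   0   1]
 [  0   0 -26 -23 -12   7   4  -2   0   0   1]
 [  0   0   2   1   2  16  10  -1  -1   0   0]
 [  0   0   0   1  -1  -1  -1   1   0  -1   1]]
E
[[  1 -48  40  -1 -57  -3   0   0  -1  -1   0]
 [  1 -26 -19 -86 -60  -3   0   0  -1   0  -1]
 [  0  21  17   9  42  -2   0   0   0  -1   0]
 [  0   6  38  28   1  -1   0   0  -1   0   0]
 [ -1  -1  -1  -2  -1   0   0  -1   0  -1  -1]
 [  0   0  -1   8   0   0  -1   0   0   0   0]
 [ -1  -1   0   0   0   0  -1   0  -1   0  -1]
 [  0  -1   0  -1   0   0   0  -1   0   0   0]
 [  0   0   0   0   0   0   0   0   0   0   0]]
```

Call:
servo_tool(
  deltas="0.7 0 0 0 0 0 0; 1 0 0 0 0 0 0; 1 0 0 0 0 0 0; 1 0 0 0 0 0 0; 1 0 0 -20 0 0 0; 1 0 0 -30 0 0 0; 1 0 0 -30 0 0 0; 1 0 0 0 0 0 0",
)

```text
time_s: 29.0
position: [0.6372, 0.0165, 0.2689]
tool_rot: [[0.967, 0.255, 0.011], [0.255, -0.967, -0.002], [0.01, 0.004, -1.0]]
ft_force: [0.2, -0.6, 0.8]
grip_width: 0.0855
gripper_force: 0.0
```

Call:
servo_tool(
  deltas="1 -40 0 0 0 0 0; 1 -40 0 0 0 0 0; 1 -40 0 0 0 0 0; 1 -40 0 0 0 0 0; 1 -40 0 0 0 0 0; 1 -40 0 0 0 0 0; 1 0 0 0 0 0 0; 1 0 0 0 0 0 0",
)

```text
time_s: 29.67
position: [0.4026, -0.0448, 0.263]
tool_rot: [[0.967, 0.253, 0.002], [0.253, -0.967, -0.001], [0.001, 0.001, -1.0]]
ft_force: [0.4, 0.2, 1.0]
grip_width: 0.0852
gripper_force: 0.0
```

```bash
python3 meas2.py .675 .003 .25 .09; python3 snap.py D.npz
python3 - <<'E'
import numpy as np
X={k:np.load(k+'.npz') for k in 'ABD'}
R=lambda k:X[k]['side'][195:200,270:292].mean(2)
D=R('A')-R('B');E=R('D')-R('B');print('alpha',(D*E).sum()/(D*D).sum(),abs(D).mean(),abs(E).mean())
E
```

```text
top press frame mm 2.1408054967424968 1.8512708264138142 -0.0005568746400190783 err 0.15153356706921178 world [0.67491043 0.0034274  0.25194313]
side press frame mm 2.5131641409802783 1.1091435409136996 0.01972996888986006 err 0.1160378292731234 world [0.67686063 0.00849643 0.26972997]
29.7667 [ 0.40438761 -0.04473117  0.26274992] [0.96700261 0.25476396]
30.0667 [ 0.40415869 -0.04447072  0.26219923] [-0.11921492 -0.12679706  0.35337608]
alpha -0.05234982638810004 6.130303030303031 1.1595959595959608
```

```bash
python3 -c "
from rig import env
print(env.close_job())"
```

```text
the job is handed in; nothing more can be done
None
```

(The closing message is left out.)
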